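# Hook the bolted parts tray forward

### The arm

A 6-joint arm with a two-finger parallel gripper is mounted at the origin on the work surface. World frame = base frame: x ahead of the robot, y to its left, z up, the work surface at z = 0. Lengths are in mm, angles in rad, forces in N, time in s.
With the tool pointing down it reaches from about 275 to 750 mm from the base axis. Payload 10.2 kg.
Tool frame: the origin (TCP) lies between the finger pads; the fingertips stand 17 mm ahead of it and the grasp point (between the pads) lies 2 mm behind it; y points along the fingers, x is the direction in which the jaws open and shut, and the axes are right-handed (so a half turn about y gives the same grasp; the last joint's range is limited). The gripper opens to 85 mm and grips with 20 to 120 N. Pads are 22 mm wide; open, the fingers measure 114 mm over their backs; the gripper's body (76 mm by 85 mm) begins 54 mm behind the grasp point. The pads swing forward as they close: fully open they stand 13 mm farther back than shut.
Start: joints at [0.941, 0.313, 1.498, -0, 1.331, -0.223], TCP at [207.741, 482.157, 248.294] pointing down, gripper open.
Joint ranges: [-2.94, 2.94], [-0.97, 2.17], [0.19, 2.56], [-1.23, 4.37], [0.02, 3.11], [-2.88, 2.88]. Speed limits (rad/s): [2.39, 2.39, 3.01, 3.14, 3.14, 3.14].

### API

Orientations are given as a unit quaternion [w, x, y, z].
In Python, from rig import ctrl gives the robot as it stands.
- The arm moves only by the tool jog_arm, never from a script. Its argument "targets" is a list of rows, each an object with "offset": the shift along the tool's x, y, z in m, a list of three; "yaw": the turn about the tool's y in rad. In form: [{"offset": [dx, dy, dz], "yaw": yaw}, ...]. A call has 1 to 12 rows; each row is the pose to reach, as a shift and turn from the pose measured when the call began, along the tool's axes at that moment; what a row does not reach only later rows make up. A row lasts 1/12 s, in which the tool goes at most 41.7 mm and 7.16 degrees, less where a joint would pass 70% of its speed; a pose out of reach is approached as far as the arm can. A call with a gripper value outside its range is refused whole. "fingers" is the finger opening in m, from 0 to 0.0854, set as the call begins (left out, the last holds). The fingers move at their own pace and stop on an object; "grip_force" is the grip in N (left out, the last holds). Time passes only in rows, so rows that repeat a pose let the fingers close. It gives the time, the measured TCP pose, the force and the opening at its end, in the units of the state.
- ctrl.sense(): the state, without advancing time (a new reading comes with each control period).
- ctrl.capture(name): name is "scene" or "top"; returns a dict with "img" (480x640x3 uint8, red, green, blue), "intrinsics" (3x3 intrinsics, pixels), "k1" (the pictures are not rectified: a ray, as slopes to the right and down, at radius r is drawn at 1 + k1 r^2 times it, then the intrinsics apply), "T" (4x4, takes a point from camera to world coordinates). Camera axes: x right, y up, looking along -z (the intrinsics and any distortion apply to the point x, -y, -z); pixel columns grow to the right and rows downward; lengths in mm; the calibration is good to about 2 mm. A picture is of the moment at which its call begins. There is no depth.
- ctrl.finish_job(): hands the job in, once; it reports no verdict.
Trained networks look in the newest picture that a camera, given by its name, has taken for a name from the list of things; names that differ only in an ending like _2 or _b are one class to them, and where a whole thing is asked for, a point or a joint stands for the part that bears it (a point fixed in the world has none). Each returns a list of dicts, best first, with "score" (0 to 1); they miss things now and then, are a little off and sometimes report something else, mostly with a low value. They report only what shows in the picture. A call takes as long as a camera call. They do not tell look-alikes from the thing itself.
- ctrl.boxes_of(camera, target): "box" ([left, top, right, bottom] in pixels, round what is visible of it).
- ctrl.regions_of(camera, target): "region" (480x640 bool, what is visible of it) and "box" ([left, top, right, bottom] in pixels, round what is visible of it).
The state is a dict: "time_s": time; "joints": joint angles; "dq": joint speeds; "tau": joint torques, N m; "eef_pos": TCP position; "ee_rot": TCP orientation; "force": force on the tool from outside, world axes, zero at the start; "wrist_torque": the same for the moment, N m; "grip_width": opening from 0.0 (shut) to 1.0 (fully open).
Only numpy, scipy, OpenCV 4.12 (cv2) and the standard library are available. Lean on these libraries where they do the work, as an engineer would, in place of code of your own. Each camera call takes 0.05 s, during which the arm holds its last target.

### The job

The tray of model fuselages is bolted into the wooden transport case at the back of the bench, beyond the work that is drying, so do not lay the gripper or arm on the case. Take the hooked rod from its forked rest, use its hook to draw the case's bolt fully back and then to pull the tray out to its stop by its bar handle, keeping the fuselages in their foam notches. Then lay the rod back in its rest as you found it, with the bolt left drawn, and disturb none of the fuselages, bottle or jar on the bench.

Things in the scene. Friction and masses are not known exactly. Their poses are not given: they have to be found in the camera images.
- hook: Hooked rod, 0.13 kg, loose. Origin on the axis of its pale wooden handle, at the best place to grip (centre of mass about 10 mm ahead). x runs along the rod to the hook, z up. Handle: square bar 24 x 24 mm from x = -95 to +25 mm, then a straight 7 mm steel rod to the hook at x = 145 mm. At the start it lies level in the rest, axis 75 mm above the bench, prong down.
- hook_tip (a point): Lower end of the hook's prong, at (145, 0, -50) mm in the rod's frame: the rod is bent at a right angle straight down (-z), 7 mm thick, and the prong ends 50 mm below the rod's axis.
- rest: Fixed plywood rest, left or right on the bench: foot 220 x 70 x 12 mm, two forks open at the top, all below 95 mm. Origin on the bench right under the rod's origin when the rod lies in it (75 mm up); x is the rod's direction. Rear fork at x = -75 mm takes the handle with 6 mm play each side, front fork at +85 mm the rod with 4.5 mm. Forks 14 mm thick; handle free from -60 to +25 mm.
- case: Fixed open-topped red-brown wooden case, 380 mm wide, 300 deep, walls 100 high. Origin on the bench at the middle of its front lower edge; x points into the case (away from the robot), y to the left along its front, z up. A block carrying the bolt sticks out at its front right (-y) to y = -272 mm. Block top at 100 mm, bolt guides and keeper up to 123 mm.
- bolt (a joint): Travel in m of the steel barrel bolt on top of the block: 0 fully shot into the keeper on the tray (tray locked), 0.035 fully drawn, at its stop. It slides along the case's -y (to the right, away from the tray), rubs with about 2 N and stays where it is left. It starts between 0 and 0.005.
- bolt_bow (a point): Centre of the opening of the bolt's bow handle; moves with the bolt. The bow is a level U of 8 mm dark bar, 110 mm above the bench, that juts out in front of the case. Opening 28 mm along the case's y; along x from the case front (18.5 mm behind this point) to the bow's end bar (19.5 mm before it). Free above and below: a prong dropped through it carries the bolt along.
- tray (a joint): Travel in m of the sliding tray: 0 is home in the case, 0.12 is pulled out to its stop. It slides along the case's -x (towards the robot), rubs with about 2 N, mass about 1.3 kg with its load, and cannot move until the bolt has been drawn by about 22 mm.
- tray_pull (a point): Middle of the gap between the tray's front board and its bar handle; moves with the tray, axes as the case's. The bar (10 mm round steel, 100 mm long along y, 78 mm above the bench) has its axis 23.5 mm in front (-x) of this point, the board is 18.5 mm behind it. The gap is 90 mm long, open above and below. The tray's fuselages have their noses 40.5 mm behind it (+x).
- hull1_nose (a point): Nose of a grey moulded model fuselage, 190 mm long, 36 mm thick, lying along the case's x in the notches of the tray's two pink foam boards. The point lies on its axis at the end nearer the robot, 63 mm above the bench; x to its tail, z up.
- hull2_nose (a point): Nose of the second such fuselage in the tray.
- hull3_nose (a point): Nose of the third such fuselage in the tray.
- wet1: Freshly painted grey fuselage, 150 mm long, 32 mm thick, lying loose along x on the drying pad in front of the robot, its fin reaching 60 mm above the bench. Origin on its axis at mid length, 34 mm above the bench.
- wet2: Second such fuselage on the drying pad, as wet1.
- glue: White glue bottle with an orange cap, 54 mm diameter, 150 mm tall, standing loose on the left. Origin at its underside.
- pot: Squat glass jar with a black lid, 60 mm diameter, 65 mm tall, standing loose on the right. Origin at its underside.
There are look-alikes about, which are no part of the job. What is shaped like the rest but purple is not meant.

How it is judged:
By the outcome, as a careful person would: the job done as asked, in the order asked, and still so for the second after the job is handed in, with the robot touching nothing.
It also fails if it takes over 61 s, if anything falls off the work surface, if the arm or the gripper's body presses on something with over 40 N, if the wrist force passes 120 N, or if a joint passes its speed limit or range.

## Working session

There is one attempt and no reset: what is moved stays moved. The work goes in short steps, Python scripts to look and compute and a tool call to move; the robot and the scene stay as the last step left them, time stands still between calls to the robot, and variables do not carry over. Pictures are saved under pics/ and viewed, and the job is handed in when it is done.

Besides the shell and the picture viewer there is one more tool, called after "Emit:" as name(argument=value, ...), one argument or row to a line, values as JSON. jog_arm: Moves the arm, as the interface text tells. Its arguments: {"type":"object","properties":{"targets":{"type":"array"},"fingers":{"type":"number"},"grip_force":{"type":"number"}},"required":["targets"]}

```bash
mkdir -p pics; ls
python3 - <<'E'
from rig import ctrl
import cv2
s=ctrl.sense(); print(s)
for n in ("scene","top"):
    c=ctrl.capture(n); cv2.imwrite(f"pics/{n}0.png",c["img"][:,:,::-1]); print(n,c["intrinsics"],c["k1"],c["T"])
    for t in ["hook","rest","case","bolt","bolt_bow","tray","tray_pull","wet1","glue","pot","hull1_nose"]:
        print(t,[(round(b["score"],2),[int(v) for v in b["box"]]) for b in ctrl.boxes_of(n,t)][:5])
E
```

```text
pics
{'time_s': 0.0, 'joints': array([ 9.40617501e-01,  3.13450280e-01,  1.49844264e+00, -1.14657357e-05,
        1.33098057e+00, -2.23391306e-01]), 'dq': array([-1.48196484e-03, -7.69825704e-04, -1.29175518e-03,  1.28817732e-05,
        3.31852671e-05,  1.26359649e-04]), 'tau': array([ 2.97883207e-04, -4.12256062e+01, -2.59750110e+01, -1.58382923e-04,
        4.07106592e-03,  8.89525381e-06]), 'eef_pos': array([207.59037146, 481.96060916, 247.73282286]), 'ee_rot': array([-0.59052722,  0.59085247,  0.38827428, -0.38911958]), 'force': array([-0.29355194, -0.43020945,  0.68959579]), 'wrist_torque': array([-0.00526617,  0.02055311, -0.0064501 ]), 'grip_width': 1.001296611692261}
scene [[444.88171678   0.         323.88895432]
 [  0.         444.88171678 237.87673211]
 [  0.           0.           1.        ]] 0.022768389209672883 [[ 8.60675369e-01 -4.26715046e-01  2.77762812e-01  9.14826391e+02]
 [ 5.09150950e-01  7.19393000e-01 -4.72481769e-01 -5.62331347e+02]
 [ 1.79445710e-03  5.48076620e-01  8.36426206e-01  1.07615089e+03]
 [ 0.00000000e+00  0.00000000e+00  0.00000000e+00  1.0000000
[... 1050 characters left out ...]
[(0.87, [400, 237, 416, 321]), (0.27, [255, 79, 429, 205])]
rest [(0.81, [462, 161, 500, 236]), (0.57, [198, 185, 246, 259]), (0.55, [389, 249, 421, 323]), (0.42, [405, 274, 416, 318])]
case [(0.94, [259, 78, 429, 205])]
bolt [(0.64, [391, 174, 422, 200])]
bolt_bow [(0.61, [389, 176, 426, 203]), (0.42, [286, 115, 310, 180]), (0.17, [397, 230, 418, 321])]
tray [(0.95, [273, 87, 387, 206])]
tray_pull [(0.71, [271, 84, 386, 204])]
wet1 [(0.96, [308, 279, 327, 332]), (0.76, [331, 278, 352, 326]), (0.51, [139, 238, 169, 260]), (0.29, [290, 111, 308, 177])]
glue [(0.85, [143, 237, 169, 260])]
pot [(0.75, [482, 252, 506, 276]), (0.16, [313, 114, 331, 179])]
hull1_nose [(0.93, [348, 112, 369, 179])]
```

View pics/scene0.png

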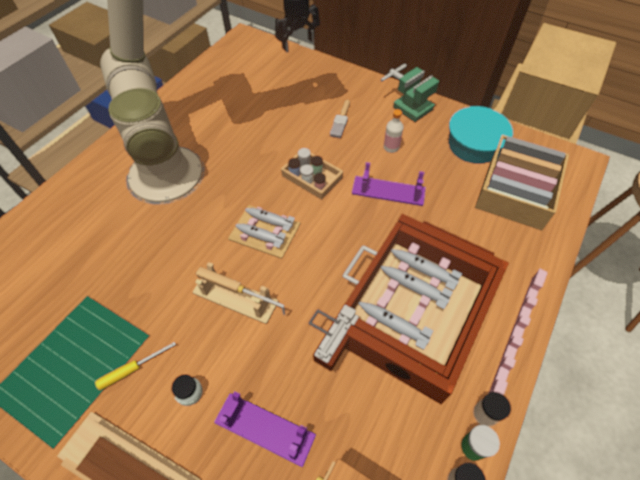

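View pics/top0.png

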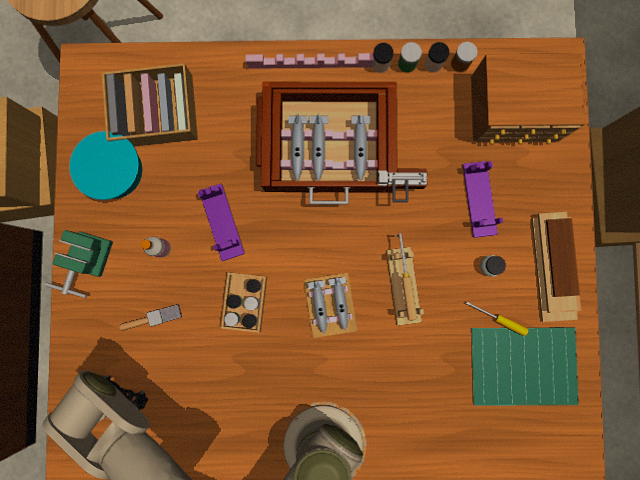

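Run:
```python
import cv2
t=cv2.imread("pics/top0.png")
cv2.imwrite("pics/tc1.png",cv2.resize(t[145:335,340:520],None,fx=4,fy=4,interpolation=cv2.INTER_CUBIC)[:600,:])
cv2.imwrite("pics/tc2.png",cv2.resize(t[70:215,250:440],None,fx=4,fy=4,interpolation=cv2.INTER_CUBIC))
cv2.imwrite("pics/tc3.png",cv2.resize(t[225:335,380:440],None,fx=5.4,fy=5.4,interpolation=cv2.INTER_CUBIC))
s=cv2.imread("pics/scene0.png")
cv2.imwrite("pics/sc1.png",cv2.resize(s[210:410,190:350],None,fx=3,fy=3,interpolation=cv2.INTER_CUBIC))
```

```text
(no output)
```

View pics/tc2.png

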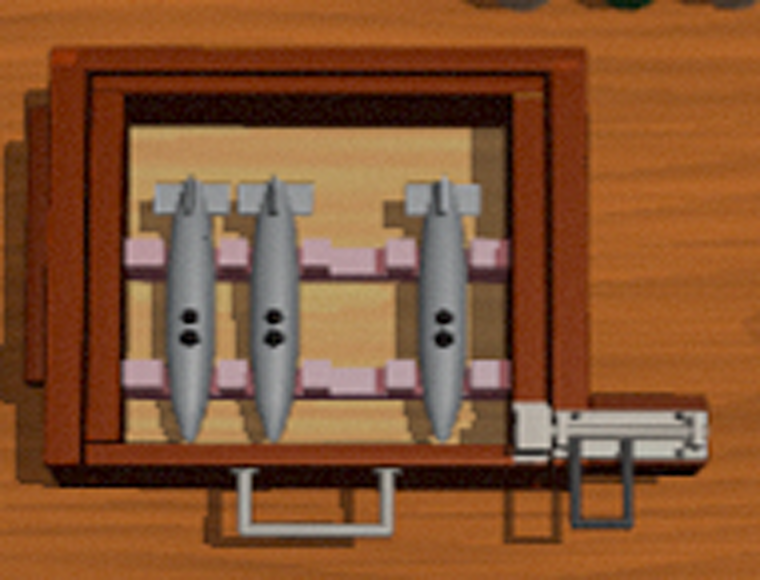

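View pics/tc3.png

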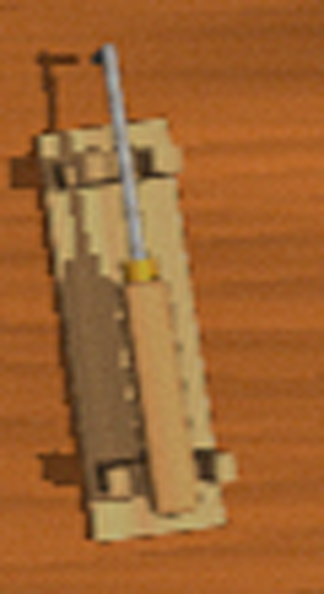

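View pics/sc1.png

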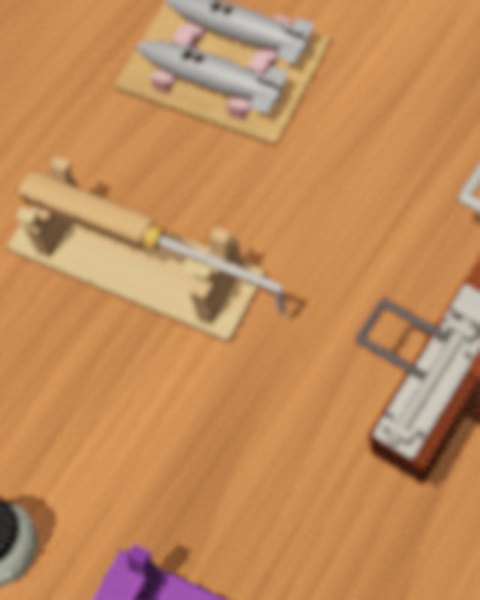

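The rod lies in the plywood rest at top pixels (400,234)–(413,320), hook pointing away. The bow is at about (400,192), the tray bar at (329,202), and the purple rests are decoys. I'll measure next.

```bash
cat > h.py <<'E'
import numpy as np, cv2
CAM={"scene":dict(K=np.array([[444.88171678,0,323.88895432],[0,444.88171678,237.87673211],[0,0,1]]),k=0.022768389209672883,T=np.array([[8.60675369e-01,-4.26715046e-01,2.77762812e-01,9.14826391e+02],[5.09150950e-01,7.19393000e-01,-4.72481769e-01,-5.62331347e+02],[1.79445710e-03,5.48076620e-01,8.36426206e-01,1.07615089e+03],[0,0,0,1]])),
"top":dict(K=np.array([[547.75986902,0,319.11917478],[0,547.75986902,241.64177005],[0,0,1]]),k=-0.01581055288831773,T=np.array([[-6.21052792e-03,9.96479088e-01,-8.36113380e-02,4.46742134e+02],[-9.99890919e-01,-7.30872169e-03,-1.28348366e-02,-1.38761320e+01],[-1.34007383e-02,8.35225065e-02,9.96415782e-01,1.60198148e+03],[0,0,0,1]]))}
def proj(n,P):
    c=CAM[n];P=np.atleast_2d(P).astype(float);R=c["T"][:3,:3];q=(P-c["T"][:3,3])@R
    s=np.c_[q[:,0]/-q[:,2],-q[:,1]/-q[:,2]]; r2=(s**2).sum(1,keepdims=True); s=s*(1+c["k"]*r2)
    return s@c["K"][:2,:2].T+c["K"][:2,2]
def unproj(n,px,z):
    c=CAM[n];px=np.atleast_2d(px).astype(float);d=(px-c["K"][:2,2])/c["K"][0,0]
    s=d.copy()
    for _ in range(8): s=d/(1+c["k"]*(s**2).sum(1,keepdims=True))
    v=np.c_[s[:,0],-s[:,1],-np.ones(len(s))]@c["T"][:3,:3].T; o=c["T"][:3,3]
    t=(z-o[2])/v[:,2]; return o+v*t[:,None]
def frame(P,x,y,yaw,z0=0):
    P=np.atleast_2d(P).astype(float);c,s=np.cos(yaw),np.sin(yaw)
    return np.c_[x+c*P[:,0]-s*P[:,1],y+s*P[:,0]+c*P[:,1],P[:,2]+z0]
def draw(img,n,P,col,closed=False,f=1,off=(0,0)):
    p=(proj(n,P)-off+.5)*f-.5
    cv2.polylines(img,[np.round(p*8).astype(np.int32)],closed,col,1,cv2.LINE_AA,3)
E
python3 - <<'E'
from h import *
def t3(a):return (np.array(a)+.5)/5.4-.5+[380,225]
def t2(a):return (np.array(a)+.5)/4-.5+[250,70]
def sc(a):return (np.array(a)+.5)/3-.5+[190,210]
np.set_printoptions(precision=1,suppress=True)
print("hook bend",unproj("top",t3((109,50)),78)); 
print("rod/ferrule",unproj("top",t3((139,255)),78))
print("handle front",unproj("top",t3((147,283)),87), "rear",unproj("top",t3((177,507)),87))
print("scene bend",unproj("scene",sc((281,290)),75),"handle rear top",unproj("scene",sc((35,178)),87),"front",unproj("scene",sc((148,230)),87))
print("bow front ends",unproj("top",t2([(574,523),(630,523)]),110), "scene",unproj("scene",sc([(361,338),(385,303)]),110))
print("bar ends",unproj("top",t2([(243,530),(390,530)]),78))
print("case front top corners",unproj("top",t2([(45,466),(708,462),(48,50),(587,52)]),100))
E
```

```text
hook bend [[ 594.8 -219.5   78. ]]
rod/ferrule [[ 488.9 -233.    78. ]]
handle front [[ 474.3 -235.5   87. ]] rear [[ 360.8 -248.5   87. ]]
scene bend [[ 598.9 -219.3   75. ]] handle rear top [[ 367.1 -243.3   87. ]] front [[ 478.5 -234.4   87. ]]
bow front ends [[ 684.2 -198.7  110. ]
 [ 683.9 -237.1  110. ]] scene [[ 685.  -233.4  110. ]
 [ 686.  -199.2  110. ]]
bar ends [[686.2  29.6  78. ]
 [685.4 -73.6  78. ]]
case front top corners [[ 728.9  166.5  100. ]
 [ 727.7 -293.4  100. ]
 [1026.9  165.3  100. ]
 [1021.1 -215.2  100. ]]
```

```bash
cat > ov.py <<'E'
from h import *
import sys
rod=eval(sys.argv[1]); case=eval(sys.argv[2]); bolt=float(sys.argv[3])
out=sys.argv[4]; src=sys.argv[5] if len(sys.argv)>5 else "0"
tray=float(sys.argv[6]) if len(sys.argv)>6 else 0
for n,crops in (("top",[(380,225,60,110,5.4),(250,70,190,145,4)]),("scene",[(185,255,120,80,6),(300,205,140,180,3.3)])):
    im=cv2.imread(f"pics/{n}{src}.png")
    for i,(x0,y0,w,h,f) in enumerate(crops):
        a=cv2.resize(im[y0:y0+h,x0:x0+w],None,fx=f,fy=f,interpolation=cv2.INTER_CUBIC)
        def d(P,col,fr,z=0,closed=True): draw(a,n,frame(P,*fr,z),col,closed,f,(x0,y0))
        for zz in (12,-12): d([(-95,-12,zz),(25,-12,zz),(25,12,zz),(-95,12,zz)],(0,255,0),rod,75)
        for s in (-3.5,3.5): d([(25,s,0),(148,s,0)],(255,255,0),rod,75,False)
        d([(145,0,0),(145,0,-50)],(0,0,255),rod,75,False)
        d([(-110,-35,12),(110,-35,12),(110,35,12),(-110,35,12)],(255,0,255),rod)
        d([(0,190,100),(0,-190,100),(300,-190,100),(300,190,100)],(0,255,0),case)
        d([(0,-190,100),(0,-272,100)],(0,255,0),case,0,False)
        b=bolt
        for o in (14,22):
          e=19.5 if o==14 else 27.5
          d([(0,b+o,110),(-18.5-e,b+o,110),(-18.5-e,b-o,110),(0,b-o,110)],(255,255,0),case,0,False)
        d([(-tray,50,78),(-42-tray,50,78),(-42-tray,-50,78),(-tray,-50,78)],(255,255,0),case,0,False)
        cv2.imwrite(f"pics/{out}_{n}{i}.png",a[:600,:800])
E
python3 ov.py "(452,-238,0.117)" "(728,-23.5,0.003)" -194 a
```

```text
(no output)
```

View pics/a_top0.png

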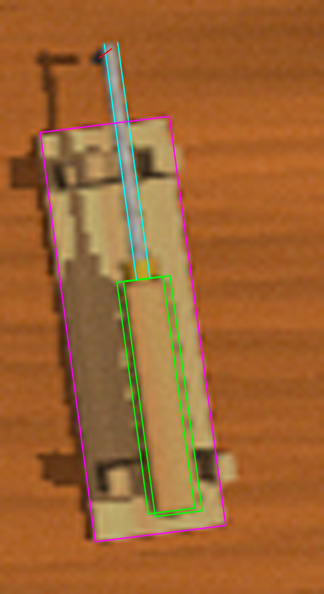

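View pics/a_top1.png

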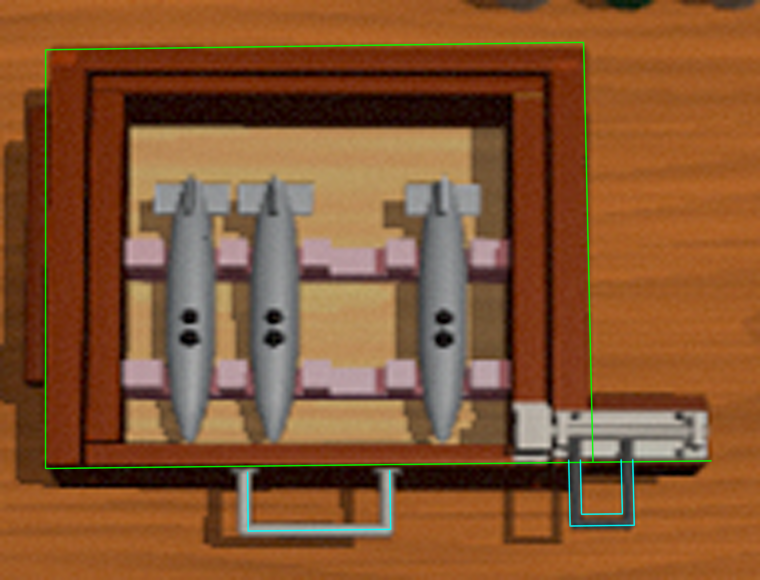

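View pics/a_scene0.png

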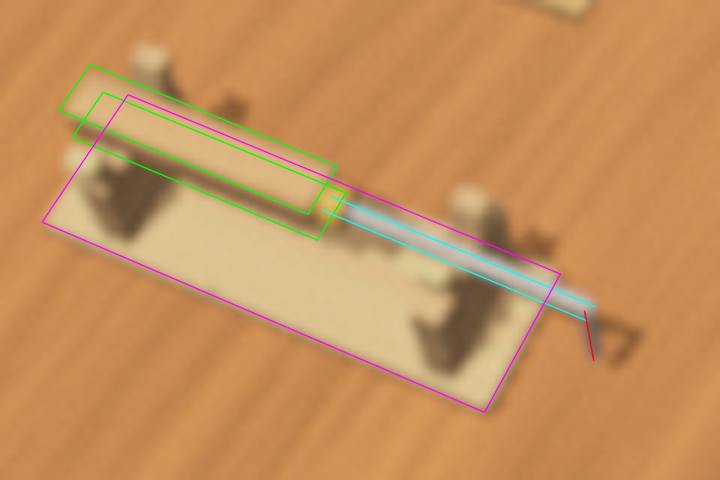

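View pics/a_scene1.png

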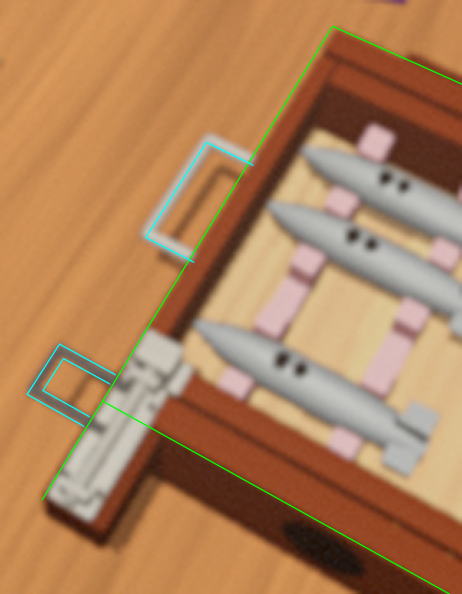

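The overlays fit well: rod origin (452,-238), yaw 0.117; case front at (728,-23.5), yaw about 0; bow centre about (709,-217); tray pull about (709,-23).

```bash
cat > nav.py <<'E'
from h import *
from rig import ctrl
from scipy.spatial.transform import Rotation as R
np.set_printoptions(precision=4,suppress=True)
def st():
    s=ctrl.sense(); q=s["ee_rot"]; M=R.from_quat([q[1],q[2],q[3],q[0]]).as_matrix(); return s,M
def go(x,y,z,yaw,half=None):
    """TCP target for world xyz mm and rod-direction yaw; tool z is +/- along rod. yaw turn about tool y"""
    s,M=st(); p=s["eef_pos"]; d=M.T@(np.array([x,y,z])-p)/1000
    cur=np.arctan2(M[1,2],M[0,2])
    if half is not None: cur+=np.pi*half
    w=(yaw-cur+np.pi)%(2*np.pi)-np.pi
    if M[2,1]<0: w=-w
    print("t",round(s["time_s"],2),"pos",p,"cur",cur,"F",s["force"],"grip",s["grip_width"],"q",s["joints"])
    print("offset",d,"yaw",w,"rows>=",np.linalg.norm(d)/.0417,abs(w)/.125)
E
python3 - <<'E'
from nav import *
s,M=st();print(M)
go(452,-238,160,.117,0);go(452,-238,160,.117,1)
E
```

```text
[[ 0.3957  0.     -0.9184]
 [ 0.9184  0.      0.3957]
 [ 0.     -1.     -0.    ]]
t 1.2 pos [207.7583 482.1544 248.3081] cur 2.73475360249824 F [ 0.5866 -0.3996  0.1532] grip 1.0009510741362764 q [ 0.9406  0.3129  1.4977 -0.      1.331  -0.2234]
offset [-0.5647  0.0883 -0.5093] yaw 2.61775360249824 rows>= 18.358636772423797 20.94202881998592
t 1.2 pos [207.7583 482.1544 248.3081] cur 5.876346256088033 F [ 0.5866 -0.3996  0.1532] grip 1.0009510741362764 q [ 0.9406  0.3129  1.4977 -0.      1.331  -0.2234]
offset [-0.5647  0.0883 -0.5093] yaw -0.5238390510915529 rows>= 18.358636772423797 4.1907124087324235
```

Emit:
jog_arm(
  targets=[
    {"offset":[-0.565,0.068,-0.509],"yaw":-0.524},
    {"offset":[-0.565,0.068,-0.509],"yaw":-0.524},
    {"offset":[-0.565,0.068,-0.509],"yaw":-0.524},
    {"offset":[-0.565,0.068,-0.509],"yaw":-0.524},
    {"offset":[-0.565,0.068,-0.509],"yaw":-0.524},
    {"offset":[-0.565,0.068,-0.509],"yaw":-0.524},
    {"offset":[-0.565,0.068,-0.509],"yaw":-0.524},
    {"offset":[-0.565,0.068,-0.509],"yaw":-0.524},
    {"offset":[-0.565,0.068,-0.509],"yaw":-0.524},
    {"offset":[-0.565,0.068,-0.509],"yaw":-0.524},
    {"offset":[-0.565,0.068,-0.509],"yaw":-0.524},
    {"offset":[-0.565,0.068,-0.509],"yaw":-0.524},
  ],
  fingers=0.0854,
)

```text
time_s: 2.2
eef_pos: [362.2, 25.4, 205.6]
ee_rot: [-0.47, 0.47, 0.529, -0.528]
force: [1.5, 0.8, 0.1]
grip_width: 1.002
```

```bash
python3 -c "
from nav import *
go(452,-238,180,.117,1)"
```

```text
t 2.2 pos [362.2494  25.408  205.6359] cur 0.11697552097629327 F [1.4908 0.8236 0.0804] grip 1.001504317793935 q [-0.256  -0.0094  1.996   0.0001  1.1539 -1.9439]
offset [-0.2721  0.0258 -0.0584] yaw -2.4479023706724945e-05 rows>= 6.701603982360193 0.00019583218965379956
```

Emit:
jog_arm(
  targets=[
    {"offset":[-0.04,0.004,-0.009],"yaw":0},
    {"offset":[-0.08,0.008,-0.018],"yaw":0},
    {"offset":[-0.12,0.012,-0.027],"yaw":0},
    {"offset":[-0.16,0.016,-0.035],"yaw":0},
    {"offset":[-0.2,0.02,-0.043],"yaw":0},
    {"offset":[-0.24,0.024,-0.051],"yaw":0},
    {"offset":[-0.262,0.026,-0.056],"yaw":0},
    {"offset":[-0.272,0.026,-0.058],"yaw":0},
    {"offset":[-0.272,0.026,-0.058],"yaw":0},
  ],
)

```text
time_s: 2.95
eef_pos: [451.8, -239.3, 179.5]
ee_rot: [-0.47, 0.471, 0.528, -0.528]
force: [1.2, -0.0, -0.2]
grip_width: 0.998
```

```bash
python3 -c "
from nav import *
go(452,-238,77,.117,1)
for n in ('top','scene'):
    c=ctrl.capture(n); cv2.imwrite(f'pics/{n}1.png',c['img'][:,:,::-1])
a=cv2.imread('pics/scene1.png')[200:380,150:350]; cv2.imwrite('pics/s1c.png',cv2.resize(a,None,fx=3.3,fy=3.3))
"
```

```text
t 2.95 pos [ 451.7512 -239.2841  179.4691] cur 0.11523989308048321 F [ 1.1785 -0.0042 -0.1858] grip 0.9976868528132325 q [-0.7169  0.348   1.6383  0.0006  1.1546 -2.4031]
offset [ 0.0013  0.1025 -0.0003] yaw -0.0017601069195167796 rows>= 2.457492727941489 0.014080855356134236
```

View pics/s1c.png

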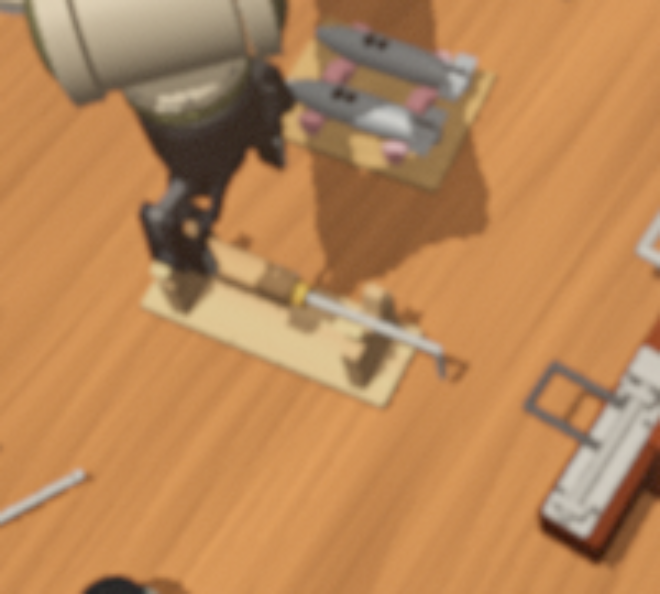

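Emit:
jog_arm(
  targets=[
    {"offset":[0.001,0.03,0],"yaw":0},
    {"offset":[0.001,0.06,0],"yaw":0},
    {"offset":[0.001,0.085,0],"yaw":0},
    {"offset":[0.001,0.1,0],"yaw":0},
    {"offset":[0.001,0.106,0],"yaw":0},
    {"offset":[0.001,0.106,0],"yaw":0},
  ],
)

```text
time_s: 3.55
eef_pos: [451.0, -234.4, 73.4]
ee_rot: [-0.47, 0.469, 0.529, -0.528]
force: [-0.5, 0.7, 0.1]
grip_width: 0.998
```

Emit:
jog_arm(
  targets=[
    {"offset":[0,0,0],"yaw":0},
    {"offset":[0,0,0],"yaw":0},
    {"offset":[0,0,0],"yaw":0},
    {"offset":[0,0,0],"yaw":0},
    {"offset":[0,0,0],"yaw":0},
    {"offset":[0,0,0],"yaw":0},
  ],
  fingers=0.015,
  grip_force=30,
)

```text
time_s: 4.05
eef_pos: [451.2, -234.6, 74.0]
ee_rot: [-0.47, 0.469, 0.529, -0.528]
force: [0.1, 0.8, 5.2]
grip_width: 0.276
```

```bash
python3 -c "
from nav import *
go(452,-238,73,.117,1)
for n in ('top','scene'):
    c=ctrl.capture(n); cv2.imwrite(f'pics/{n}2.png',c['img'][:,:,::-1])
a=cv2.imread('pics/scene2.png')[200:380,150:350]; cv2.imwrite('pics/s2c.png',cv2.resize(a,None,fx=3.3,fy=3.3))
"; python3 ov.py "(452,-238,0.117)" "(728,-23.5,0.0)" -194 b 2
```

```text
t 4.05 pos [ 451.2043 -234.5963   74.0297] cur 0.11833316144759465 F [0.122  0.8357 5.1718] grip 0.2762548687266754 q [-0.7107  0.4902  1.7464  0.0013  0.9056 -2.4006]
offset [-0.0035  0.001  -0.0004] yaw 0.0013331614475946552 rows>= 0.08738691368191105 0.010665291580757241
```

View pics/s2c.png

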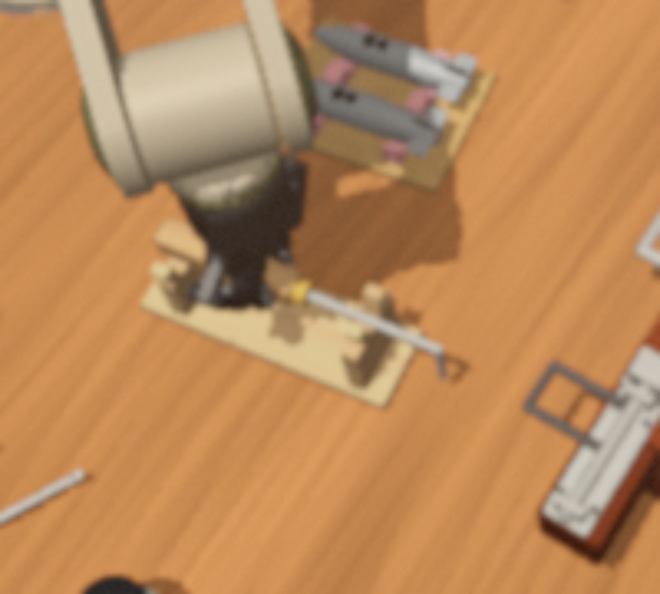

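View pics/b_top0.png

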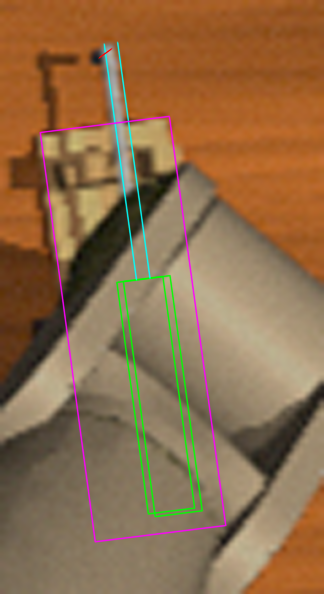

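Emit:
jog_arm(
  targets=[
    {"offset":[0,0,0],"yaw":0},
    {"offset":[0,0,0],"yaw":0},
    {"offset":[0,0,0],"yaw":0},
    {"offset":[0,-0.005,0],"yaw":0},
    {"offset":[0,-0.015,0],"yaw":0},
    {"offset":[0,-0.03,0],"yaw":0},
    {"offset":[0,-0.05,0],"yaw":0},
    {"offset":[0,-0.07,0],"yaw":0},
    {"offset":[0,-0.09,0],"yaw":0},
    {"offset":[0,-0.105,0],"yaw":0},
    {"offset":[0,-0.115,0],"yaw":0},
    {"offset":[0,-0.115,0],"yaw":0},
  ],
  fingers=0.01,
  grip_force=100,
)

```text
time_s: 5.15
eef_pos: [451.7, -235.2, 191.2]
ee_rot: [-0.468, 0.471, 0.529, -0.528]
force: [-0.7, -0.8, -0.4]
grip_width: 0.261
```

```bash
python3 -c "
from nav import *
go(451,-234.6,188,.118,1)
for n in ('top','scene'):
    c=ctrl.capture(n); cv2.imwrite(f'pics/{n}3.png',c['img'][:,:,::-1])
a=cv2.imread('pics/scene3.png')[200:380,150:350]; cv2.imwrite('pics/s3c.png',cv2.resize(a,None,fx=3.3,fy=3.3))
a=cv2.imread('pics/top3.png')[200:350,330:480]; cv2.imwrite('pics/t3c.png',cv2.resize(a,None,fx=4,fy=4))
s,M=st();p=s['eef_pos'];z=-M[:,2];
for L in (25,145):
  P=p+z*L+[0,0,2]; print(L,P,proj('top',P),proj('scene',P))
P=p+z*145+[0,0,-48];print('tip',P,proj('top',P),proj('scene',P))
"
```

```text
t 5.15 pos [ 451.7418 -235.1504  191.2221] cur 0.1184643609573448 F [-0.6869 -0.8145 -0.4499] grip 0.26117773620528983 q [-0.7108  0.3298  1.6306  0.0011  1.1782 -2.4005]
offset [0.0006 0.0032 0.0007] yaw 0.00046436095734492255 rows>= 0.08038118020790823 0.0037148876587593804
25 [ 475.8072 -231.6329  190.6701] [[411.2035 275.6468]] [[231.6275 264.1359]]
145 [ 594.9681 -217.467   190.6667] [[404.7908 229.5329]] [[278.4594 283.0537]]
tip [ 594.9681 -217.467   140.6667] [[402.1315 231.5041]] [[280.2536 293.0255]]
```

View pics/s3c.png

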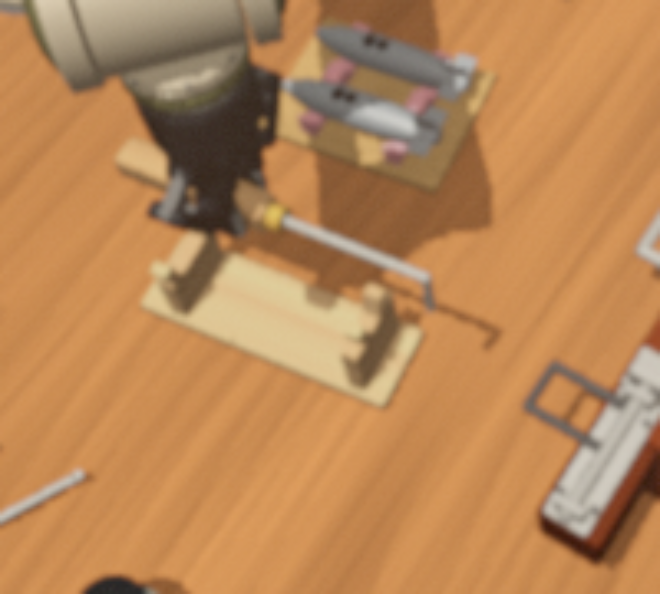

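View pics/t3c.png

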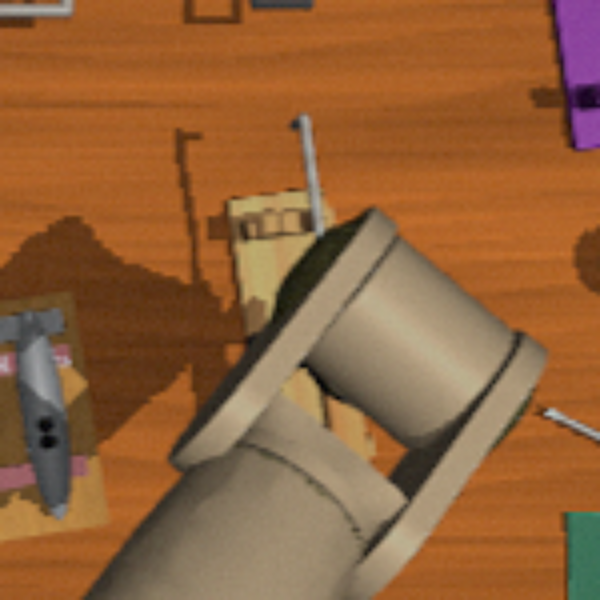

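```bash
python3 -c "
from nav import *
go(451.7+114,-235.2+2,191,.118,1)"
```

```text
t 5.25 pos [ 450.982  -234.5841  188.6708] cur 0.11832461020374829 F [ 0.7167  0.2037 -0.2287] grip 0.2652203089109416 q [-0.7109  0.3326  1.6338  0.001   1.1763 -2.4005]
offset [-0.0122 -0.0024 -0.1141] yaw 0.00032461020374841 rows>= 2.7517991047717927 0.00259688162998728
```

Emit:
jog_arm(
  targets=[
    {"offset":[-0.002,0,-0.015],"yaw":0},
    {"offset":[-0.005,0,-0.04],"yaw":0},
    {"offset":[-0.008,0,-0.07],"yaw":0},
    {"offset":[-0.011,0,-0.095],"yaw":0},
    {"offset":[-0.012,0,-0.11],"yaw":0},
    {"offset":[-0.012,0,-0.114],"yaw":0},
    {"offset":[-0.012,0,-0.114],"yaw":0},
    {"offset":[-0.012,0,-0.114],"yaw":0},
  ],
)

```text
time_s: 5.92
eef_pos: [564.8, -232.9, 187.7]
ee_rot: [-0.471, 0.468, 0.529, -0.529]
force: [-0.3, -0.9, -1.2]
grip_width: 0.265
```

```bash
cat > look.py <<'E'
from nav import *
import sys
k=sys.argv[1]; cx=eval(sys.argv[2]) if len(sys.argv)>2 else None
s,M=st();p=s['eef_pos'];z=-M[:,2]
B=p+z*145+[0,0,2];T=B-[0,0,50]
print("t",s['time_s'],'pos',p,'F',s['force'],'grip',s['grip_width'],'bend',B)
for n in ('top','scene'):
    c=ctrl.capture(n); cv2.imwrite(f'pics/{n}{k}.png',c['img'][:,:,::-1]); a=c['img'][:,:,::-1]
    pb,pt=proj(n,B)[0],proj(n,T)[0]; print(n,'bend px',pb,'tip px',pt)
    m=(pb+pt)/2 if cx is None else proj(n,cx)[0]
    x0,y0=int(max(0,min(540,m[0]-50))),int(max(0,min(405,m[1]-37)))
    f=7; b=cv2.resize(a[y0:y0+75,x0:x0+100],None,fx=f,fy=f,interpolation=cv2.INTER_CUBIC)
    for q,col in((pb,(0,255,0)),(pt,(0,0,255))): cv2.circle(b,tuple(int(v) for v in (q-[x0,y0]+.5)*f-.5),4,col,1)
    print(' crop',x0,y0); cv2.imwrite(f'pics/{n}{k}z.png',b)
i=[cv2.imread(f'pics/{n}{k}z.png') for n in('top','scene')]
cv2.imwrite(f'pics/{k}z.png',cv2.resize(np.hstack(i),(800,300),interpolation=cv2.INTER_AREA))
E
python3 look.py 4
```

```text
t 5.9167 pos [ 564.7947 -232.8754  187.7238] F [-0.3106 -0.8536 -1.1861] grip 0.2649076289343116 bend [ 708.7802 -215.7546  189.4793]
top bend px [403.213  186.1509] tip px [400.6274 189.5694]
 crop 351 150
scene bend px [322.7468 306.6444] tip px [322.7544 315.9375]
 crop 272 274
```

View pics/top4z.png

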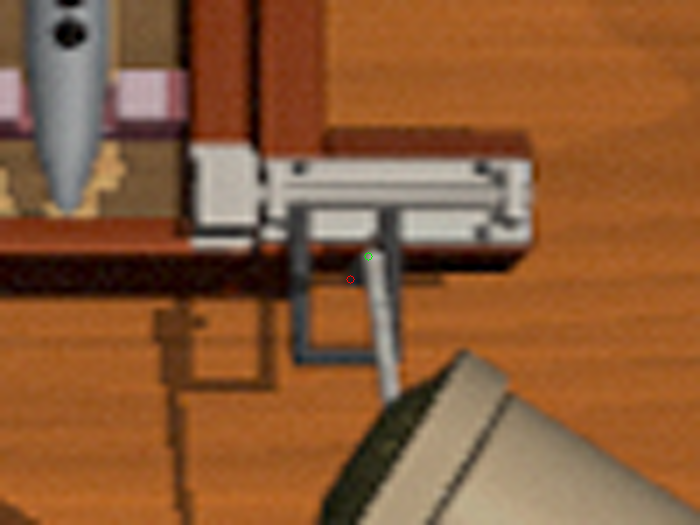

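View pics/scene4z.png

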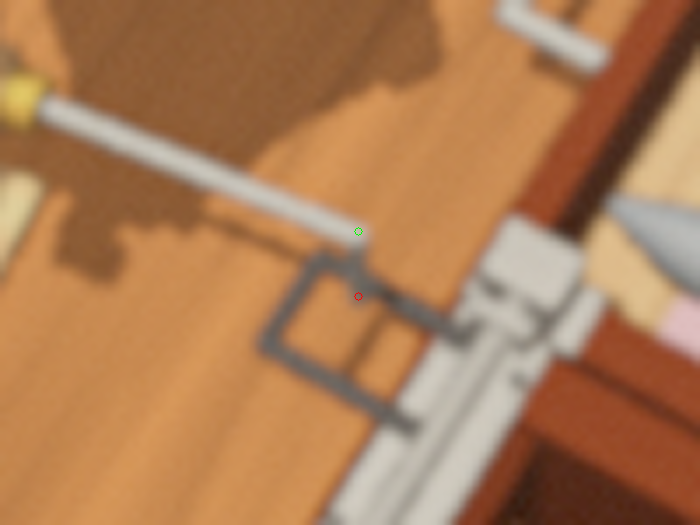

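Emit:
jog_arm(
  targets=[
    {"offset":[0,0.01,0],"yaw":0},
    {"offset":[0,0.025,0],"yaw":0},
    {"offset":[0,0.038,0],"yaw":0},
    {"offset":[0,0.046,0],"yaw":0},
    {"offset":[0,0.046,0],"yaw":0},
    {"offset":[0,0.046,0],"yaw":0},
  ],
)

```text
time_s: 6.52
eef_pos: [564.4, -233.1, 142.4]
ee_rot: [-0.471, 0.469, 0.529, -0.528]
force: [-0.2, 0.2, -1.3]
grip_width: 0.266
```

```bash
python3 look.py 5
```

```text
t 6.5167 pos [ 564.4493 -233.1173  142.3902] F [-0.2458  0.1832 -1.265 ] grip 0.2658736328034576 bend [ 708.4487 -216.113   144.2361]
top bend px [401.0017 189.3749] tip px [398.5649 192.587 ]
 crop 349 153
scene bend px [322.5454 315.1445] tip px [322.5608 323.7636]
 crop 272 282
```

View pics/5z.png

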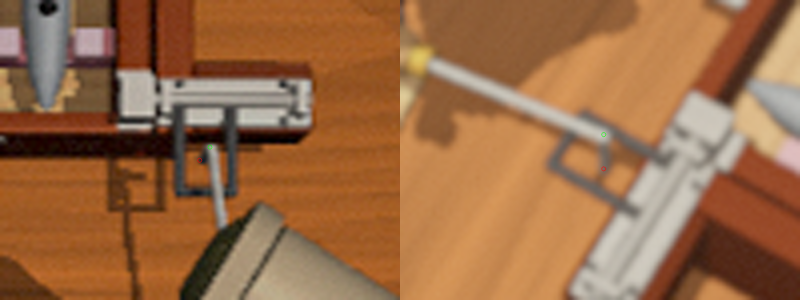

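The prong is inside the bow, so I draw the bolt.

Emit:
jog_arm(
  targets=[
    {"offset":[-0.003,0,0.0004],"yaw":0},
    {"offset":[-0.007,0,0.0008],"yaw":0},
    {"offset":[-0.011,0,0.0013],"yaw":0},
    {"offset":[-0.015,0,0.0018],"yaw":0},
    {"offset":[-0.019,0,0.0022],"yaw":0},
    {"offset":[-0.023,0,0.0027],"yaw":0},
    {"offset":[-0.027,0,0.0032],"yaw":0},
    {"offset":[-0.031,0,0.0037],"yaw":0},
    {"offset":[-0.035,0,0.0041],"yaw":0},
    {"offset":[-0.038,0,0.0045],"yaw":0},
    {"offset":[-0.04,0,0.0047],"yaw":0},
    {"offset":[-0.04,0,0.0047],"yaw":0},
  ],
)

```text
time_s: 7.62
eef_pos: [564.9, -274.0, 143.2]
ee_rot: [-0.47, 0.47, 0.529, -0.528]
force: [-0.4, 1.5, -1.0]
grip_width: 0.265
```

```bash
python3 look.py 6
```

```text
t 7.6167 pos [ 564.8593 -274.0432  143.1577] F [-0.4233  1.4665 -1.0109] grip 0.265276139372682 bend [ 708.8642 -257.0846  145.1912]
top bend px [416.3161 189.036 ] tip px [413.3764 192.2615]
 crop 364 153
scene bend px [313.2022 330.0013] tip px [313.5986 338.1908]
 crop 263 297
```

View pics/6z.png

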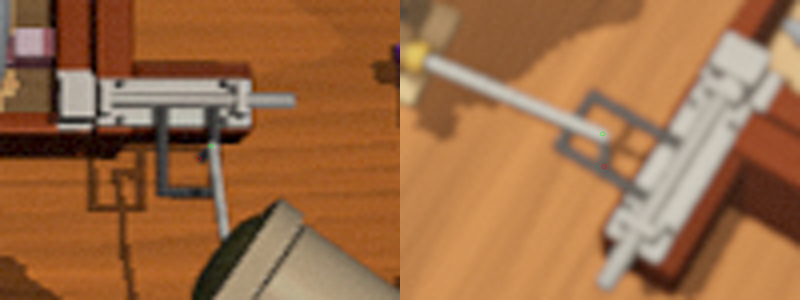

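Emit:
jog_arm(
  targets=[
    {"offset":[-0.0015,0,0],"yaw":0},
    {"offset":[-0.003,0,0],"yaw":0},
    {"offset":[-0.004,0,0],"yaw":0},
    {"offset":[-0.004,0,0],"yaw":0},
  ],
)

```text
time_s: 8.05
eef_pos: [565.3, -277.9, 143.1]
ee_rot: [-0.47, 0.47, 0.529, -0.528]
force: [-0.1, 1.2, -0.7]
grip_width: 0.263
```

Emit:
jog_arm(
  targets=[
    {"offset":[-0.0015,0,0],"yaw":0},
    {"offset":[-0.003,0,0],"yaw":0},
    {"offset":[-0.003,0,0],"yaw":0},
  ],
)

```text
time_s: 8.3
eef_pos: [565.5, -279.9, 142.7]
ee_rot: [-0.471, 0.468, 0.529, -0.528]
force: [-2.3, 7.0, 1.0]
grip_width: 0.265
```

Emit:
jog_arm(
  targets=[
    {"offset":[-0.002,0,0],"yaw":0},
    {"offset":[-0.003,0,0],"yaw":0},
    {"offset":[-0.003,0,0],"yaw":0},
    {"offset":[-0.003,0,0],"yaw":0},
  ],
)

```text
time_s: 8.63
eef_pos: [565.6, -281.3, 142.5]
ee_rot: [-0.471, 0.466, 0.53, -0.529]
force: [-3.7, 9.0, 0.9]
grip_width: 0.264
```

```bash
python3 look.py 7
```

```text
t 8.6333 pos [ 565.6464 -281.2543  142.5133] F [-3.7159  9.0355  0.8955] grip 0.26420227701364823 bend [ 709.5739 -263.6545  144.1645]
top bend px [418.6951 188.824 ] tip px [415.6797 192.0542]
 crop 367 153
scene bend px [311.9285 332.7844] tip px [312.3779 340.8809]
 crop 262 299
```

View pics/top7z.png

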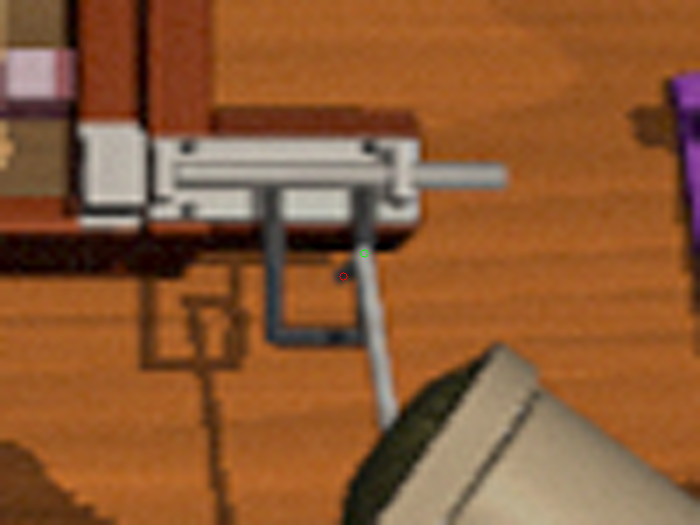

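Emit:
jog_arm(
  targets=[
    {"offset":[0.004,0,-0.0005],"yaw":0},
    {"offset":[0.008,0,-0.001],"yaw":0},
    {"offset":[0.011,0,-0.001],"yaw":0},
    {"offset":[0.011,0,-0.001],"yaw":0},
    {"offset":[0.011,-0.01,-0.001],"yaw":0},
    {"offset":[0.011,-0.03,-0.001],"yaw":0},
    {"offset":[0.011,-0.05,-0.001],"yaw":0},
    {"offset":[0.011,-0.065,-0.001],"yaw":0},
    {"offset":[0.011,-0.065,-0.001],"yaw":0},
  ],
)

```text
time_s: 9.48
eef_pos: [566.5, -271.7, 211.8]
ee_rot: [-0.469, 0.469, 0.53, -0.528]
force: [0.3, -0.8, -0.7]
grip_width: 0.264
```

```bash
python3 look.py 8; python3 -c "
from nav import *
go(565,-41,190,.118,1)"
```

```text
t 9.4833 pos [ 566.4876 -271.6806  211.8346] F [ 0.258  -0.8217 -0.692 ] grip 0.2637643336190632 bend [ 710.4229 -254.1447  214.2068]
top bend px [419.5533 183.6161] tip px [416.3642 187.1795]
 crop 367 148
scene bend px [313.9764 316.7023] tip px [314.3629 325.9429]
 crop 264 284
t 9.58 pos [ 565.4706 -270.8758  207.735 ] cur 0.1212980031936235 F [-0.29    0.0382 -0.984 ] grip 0.26449522753455684 q [-0.6345  0.5723  1.217   0.0031  1.3578 -2.3272]
offset [ 0.2281  0.019  -0.0274] yaw 0.003298003193623611 rows>= 5.529003156098667 0.026384025548988888
```

View pics/top8z.png

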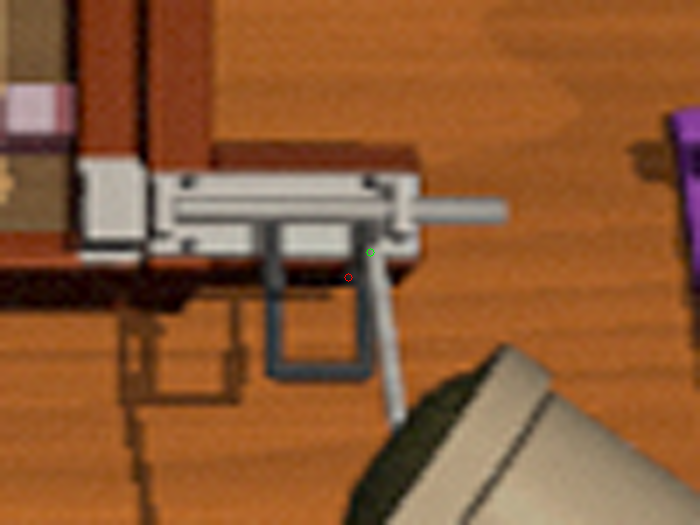

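View pics/scene8z.png

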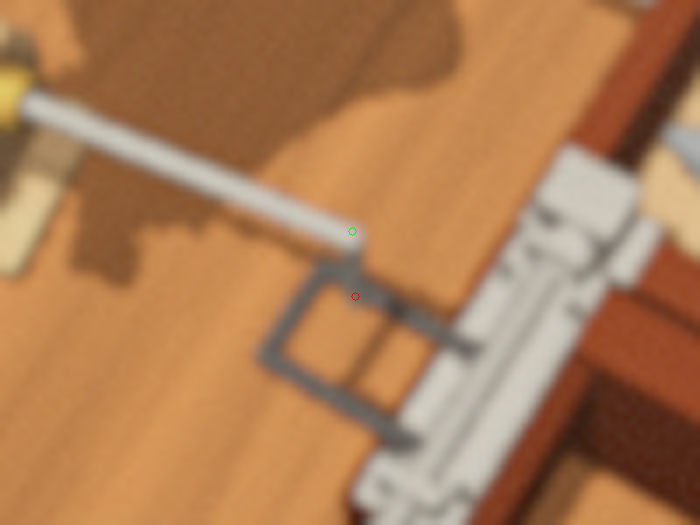

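Emit:
jog_arm(
  targets=[
    {"offset":[0.015,0,-0.002],"yaw":0},
    {"offset":[0.045,0,-0.005],"yaw":0},
    {"offset":[0.08,0,-0.01],"yaw":0},
    {"offset":[0.115,0,-0.014],"yaw":0},
    {"offset":[0.15,0,-0.018],"yaw":0},
    {"offset":[0.185,0,-0.022],"yaw":0},
    {"offset":[0.212,0,-0.025],"yaw":0},
    {"offset":[0.225,0.005,-0.027],"yaw":0},
    {"offset":[0.228,0.012,-0.027],"yaw":0},
    {"offset":[0.228,0.018,-0.027],"yaw":0},
    {"offset":[0.228,0.018,-0.027],"yaw":0},
  ],
)

```text
time_s: 10.5
eef_pos: [563.9, -42.0, 188.8]
ee_rot: [-0.472, 0.466, 0.529, -0.529]
force: [-0.3, -0.9, -1.2]
grip_width: 0.266
```

```bash
python3 look.py 9; python3 -c "
from nav import *
go(565,-41,110,.118,1)"
```

```text
t 10.5 pos [563.8901 -41.9988 188.8402] F [-0.2532 -0.8603 -1.2493] grip 0.2659355313664027 bend [707.8372 -24.5731 190.0832]
top bend px [329.8518 187.0758] tip px [329.7385 190.4608]
 crop 279 151
scene bend px [363.6466 242.293 ] tip px [362.0914 253.265 ]
 crop 312 210
t 10.6 pos [564.4923 -42.5003 190.368 ] cur 0.11960428256368827 F [ 0.2647 -0.4452 -1.1793] grip 0.2660949470528177 q [-0.284   0.4535  1.4513  0.0047  1.2419 -1.9759]
offset [ 0.0009  0.0804 -0.0009] yaw 0.0016042825636883862 rows>= 1.9276640962390883 0.01283426050950709
```

View pics/9z.png

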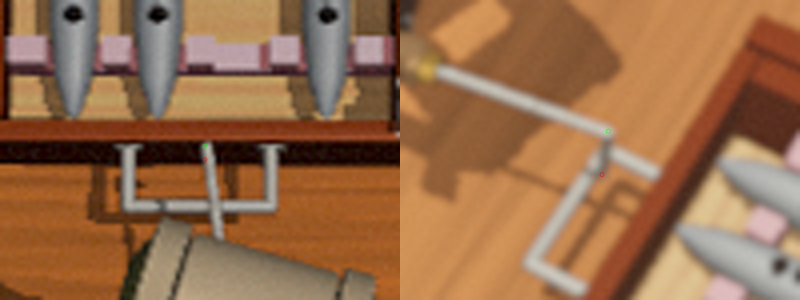

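Emit:
jog_arm(
  targets=[
    {"offset":[0.001,0.012,0],"yaw":0},
    {"offset":[0.001,0.03,0],"yaw":0},
    {"offset":[0.001,0.05,0],"yaw":0},
    {"offset":[0.001,0.067,0],"yaw":0},
    {"offset":[0.001,0.078,0],"yaw":0},
    {"offset":[0.001,0.08,0],"yaw":0},
    {"offset":[0.001,0.08,0],"yaw":0},
  ],
)

```text
time_s: 11.18
eef_pos: [564.1, -41.6, 110.3]
ee_rot: [-0.472, 0.467, 0.529, -0.528]
force: [-0.1, 0.2, -1.1]
grip_width: 0.259
```

```bash
python3 look.py 10; python3 -c "
from nav import *
go(565-124,-41,110,.118,1)"
```

```text
t 11.1833 pos [564.1251 -41.6382 110.2983] F [-0.1364  0.1531 -1.0865] grip 0.2594806606822602 bend [708.1016 -24.4476 111.7979]
top bend px [329.6314 192.182 ] tip px [329.5308 195.234 ]
 crop 279 156
scene bend px [361.3801 259.1181] tip px [359.9957 268.8659]
 crop 310 226
t 11.28 pos [564.646  -41.4775 111.4191] cur 0.1193278796902999 F [ 0.376  -0.497  -1.1288] grip 0.2663659538965637 q [-0.2821  0.5421  1.5371  0.0051  1.0658 -1.9747]
offset [0.0152 0.0017 0.1227] yaw 0.0013278796903000156 rows>= 2.965349834057956 0.010623037522400125
```

View pics/10z.png

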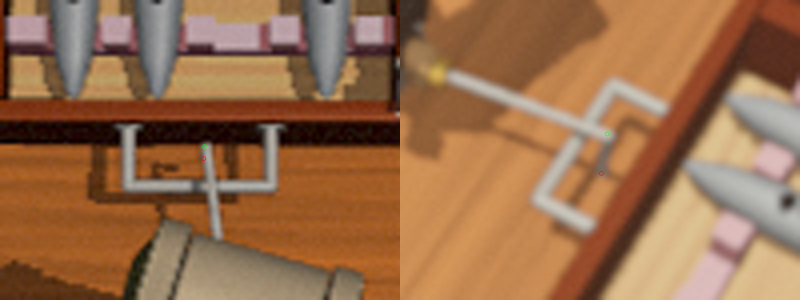

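Emit:
jog_arm(
  targets=[
    {"offset":[0.0005,0,0.004],"yaw":0},
    {"offset":[0.001,0,0.008],"yaw":0},
    {"offset":[0.0014,0,0.012],"yaw":0},
    {"offset":[0.0018,0,0.015],"yaw":0},
    {"offset":[0.002,0,0.018],"yaw":0},
    {"offset":[0.0026,0,0.022],"yaw":0},
    {"offset":[0.0032,0,0.027],"yaw":0},
    {"offset":[0.0038,0,0.032],"yaw":0},
    {"offset":[0.0044,0,0.037],"yaw":0},
    {"offset":[0.005,0,0.042],"yaw":0},
    {"offset":[0.0055,0,0.046],"yaw":0},
    {"offset":[0.006,0,0.05],"yaw":0},
  ],
)

```text
time_s: 12.28
eef_pos: [513.9, -41.6, 111.6]
ee_rot: [-0.471, 0.468, 0.53, -0.528]
force: [2.7, 0.6, -0.4]
grip_width: 0.269
```

Emit:
jog_arm(
  targets=[
    {"offset":[0.0006,0,0.005],"yaw":0},
    {"offset":[0.0012,0,0.01],"yaw":0},
    {"offset":[0.0018,0,0.015],"yaw":0},
    {"offset":[0.0024,0,0.02],"yaw":0},
    {"offset":[0.003,0,0.025],"yaw":0},
    {"offset":[0.0036,0,0.03],"yaw":0},
    {"offset":[0.0042,0,0.035],"yaw":0},
    {"offset":[0.0047,0,0.039],"yaw":0},
    {"offset":[0.0052,0,0.043],"yaw":0},
    {"offset":[0.0056,0,0.047],"yaw":0},
    {"offset":[0.006,0,0.05],"yaw":0},
    {"offset":[0.006,0,0.05],"yaw":0},
  ],
)

```text
time_s: 13.28
eef_pos: [462.8, -41.6, 111.6]
ee_rot: [-0.471, 0.467, 0.529, -0.528]
force: [-1.0, 0.2, -1.2]
grip_width: 0.265
```

```bash
python3 look.py 11
```

```text
t 13.2833 pos [462.7766 -41.5532 111.6135] F [-0.9875  0.2188 -1.221 ] grip 0.2652715041678156 bend [606.7525 -24.3532 113.2796]
top bend px [329.8911 228.7648] tip px [329.7814 230.6588]
 crop 279 192
scene bend px [326.6211 241.4703] tip px [326.4913 251.6152]
 crop 276 209
```

View pics/top11.png

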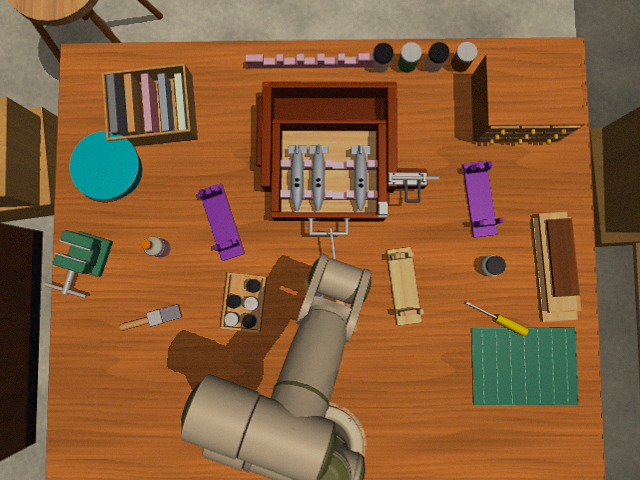

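Emit:
jog_arm(
  targets=[
    {"offset":[0.0004,0,0.003],"yaw":0},
    {"offset":[0.0008,0,0.006],"yaw":0},
    {"offset":[0.001,0,0.009],"yaw":0},
    {"offset":[0.0014,0,0.012],"yaw":0},
    {"offset":[0.0018,0,0.015],"yaw":0},
    {"offset":[0.002,0,0.018],"yaw":0},
    {"offset":[0.0024,0,0.0205],"yaw":0},
    {"offset":[0.0027,0,0.0225],"yaw":0},
    {"offset":[0.003,0,0.0245],"yaw":0},
    {"offset":[0.003,0,0.0265],"yaw":0},
    {"offset":[0.003,0,0.028],"yaw":0},
    {"offset":[0.003,0,0.028],"yaw":0},
  ],
)

```text
time_s: 14.38
eef_pos: [434.7, -41.9, 111.7]
ee_rot: [-0.471, 0.467, 0.529, -0.528]
force: [1.0, -0.2, -1.6]
grip_width: 0.264
```

Emit:
jog_arm(
  targets=[
    {"offset":[0,0,0.0015],"yaw":0},
    {"offset":[0,0,0.003],"yaw":0},
    {"offset":[0,0,0.004],"yaw":0},
    {"offset":[0,0,0.004],"yaw":0},
  ],
)

```text
time_s: 14.72
eef_pos: [430.5, -42.4, 111.7]
ee_rot: [-0.472, 0.467, 0.529, -0.528]
force: [0.8, 0.5, -1.4]
grip_width: 0.262
```

Emit:
jog_arm(
  targets=[
    {"offset":[0,0,0.0015],"yaw":0},
    {"offset":[0,0,0.003],"yaw":0},
    {"offset":[0,0,0.004],"yaw":0},
    {"offset":[0,0,0.004],"yaw":0},
  ],
)

```text
time_s: 15.05
eef_pos: [429.6, -43.0, 112.3]
ee_rot: [-0.469, 0.47, 0.531, -0.526]
force: [23.2, 5.4, -12.1]
grip_width: 0.264
```

```bash
python3 look.py 12
```

```text
t 15.05 pos [429.5938 -43.0107 112.295 ] F [ 23.2094   5.3895 -12.0681] grip 0.2635158529451892 bend [573.5742 -25.8658 115.1392]
top bend px [330.5465 240.8016] tip px [330.4153 242.3125]
 crop 280 204
scene bend px [315.2814 236.0081] tip px [315.5495 246.2852]
 crop 265 204
```

View pics/top12z.png

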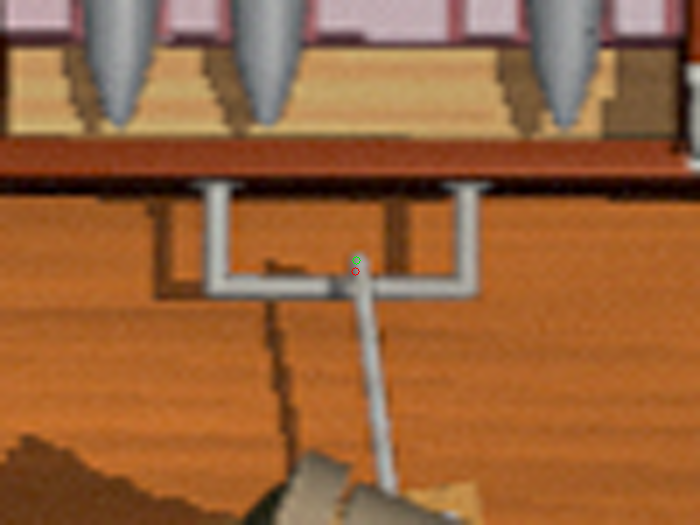

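View pics/scene12z.png

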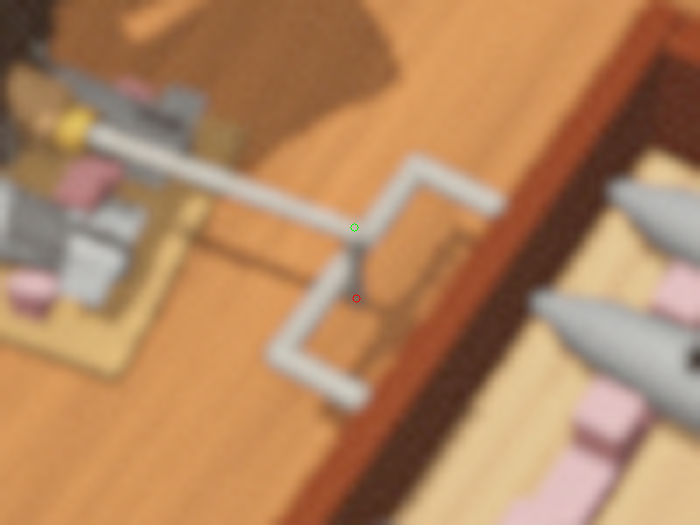

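The tray is at its stop (23 N). I back off to the middle of the gap and lift.

Emit:
jog_arm(
  targets=[
    {"offset":[0,0,-0.004],"yaw":0},
    {"offset":[-0.001,0,-0.009],"yaw":0},
    {"offset":[-0.0015,0,-0.015],"yaw":0},
    {"offset":[-0.0015,0,-0.015],"yaw":0},
    {"offset":[-0.0015,-0.01,-0.015],"yaw":0},
    {"offset":[-0.0015,-0.03,-0.015],"yaw":0},
    {"offset":[-0.0015,-0.055,-0.015],"yaw":0},
    {"offset":[-0.0015,-0.075,-0.015],"yaw":0},
    {"offset":[-0.0015,-0.085,-0.015],"yaw":0},
    {"offset":[-0.0015,-0.085,-0.015],"yaw":0},
    {"offset":[-0.0015,-0.085,-0.015],"yaw":0},
  ],
)

```text
time_s: 16.07
eef_pos: [444.0, -43.1, 197.0]
ee_rot: [-0.469, 0.47, 0.531, -0.526]
force: [-0.4, 0.1, -1.6]
grip_width: 0.268
```

```bash
python3 look.py 13;  python3 -c "
from nav import *
go(451.2,-234.6,195,.1183,1)"
```

```text
t 16.0667 pos [443.9766 -43.0648 197.0242] F [-0.3768  0.0655 -1.5962] grip 0.2679281079133782 bend [587.9562 -25.9087 199.7725]
top bend px [330.7617 232.4316] tip px [330.6157 234.3144]
 crop 280 196
scene bend px [319.8492 219.2688] tip px [319.9647 230.859 ]
 crop 269 188
t 16.17 pos [443.6884 -42.9647 196.2733] cur 0.11853254633344212 F [-0.7989 -0.0109 -1.2737] grip 0.264565113615424 q [-0.3637  0.1896  1.8014  0.0064  1.1496 -2.0557]
offset [-0.1912  0.0003  0.0152] yaw 0.0002325463334420519 rows>= 4.599200147163935 0.0018603706675364151
```

View pics/top13.png

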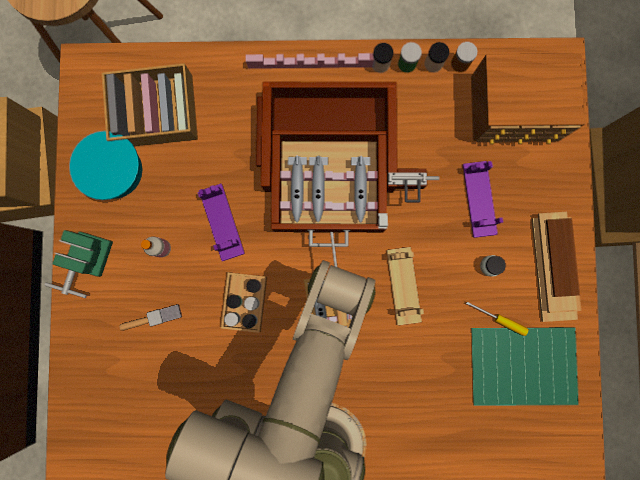

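View pics/scene13z.png

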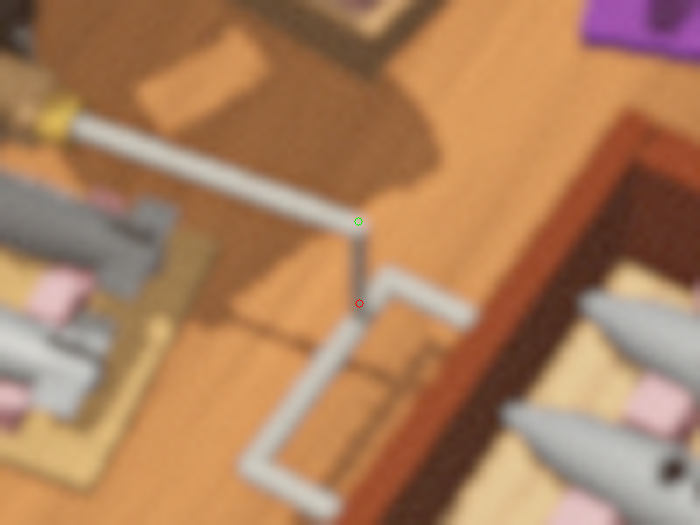

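Emit:
jog_arm(
  targets=[
    {"offset":[-0.015,0,0.001],"yaw":0},
    {"offset":[-0.045,0,0.004],"yaw":0},
    {"offset":[-0.08,0,0.006],"yaw":0},
    {"offset":[-0.115,0,0.009],"yaw":0},
    {"offset":[-0.15,0,0.012],"yaw":0},
    {"offset":[-0.175,0,0.014],"yaw":0},
    {"offset":[-0.188,0,0.015],"yaw":0},
    {"offset":[-0.191,0,0.015],"yaw":0},
    {"offset":[-0.191,0,0.015],"yaw":0},
    {"offset":[-0.191,0,0.015],"yaw":0},
    {"offset":[-0.191,0,0.015],"yaw":0},
  ],
)

```text
time_s: 17.08
eef_pos: [451.5, -233.0, 195.2]
ee_rot: [-0.47, 0.468, 0.531, -0.527]
force: [-0.2, -0.5, -1.3]
grip_width: 0.262
```

```bash
python3 look.py 14 "[520,-225,130]";  python3 -c "
from nav import *
go(451.2,-234.6,190,.1183,1)"
```

```text
t 17.0833 pos [ 451.4691 -232.9666  195.2365] F [-0.1961 -0.4518 -1.2607] grip 0.2621622225152247 bend [ 595.4245 -215.5997  197.7254]
top bend px [404.4515 229.0725] tip px [401.791  231.0688]
 crop 354 222
scene bend px [278.835  281.0263] tip px [280.6231 291.1297]
 crop 202 245
t 17.18 pos [ 451.5235 -233.3035  195.4149] cur 0.11992656694030668 F [-0.2892  0.9406 -1.2734] grip 0.2657731891797837 q [-0.7107  0.3246  1.626   0.0064  1.1922 -2.4038]
offset [-0.0013  0.0054  0.0005] yaw 0.0016265669403066063 rows>= 0.13374988458054216 0.01301253552245285
```

View pics/top14z.png

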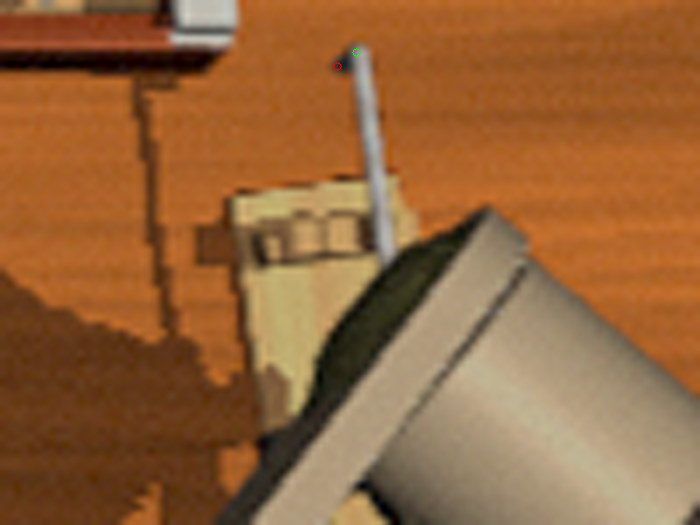

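View pics/scene14z.png

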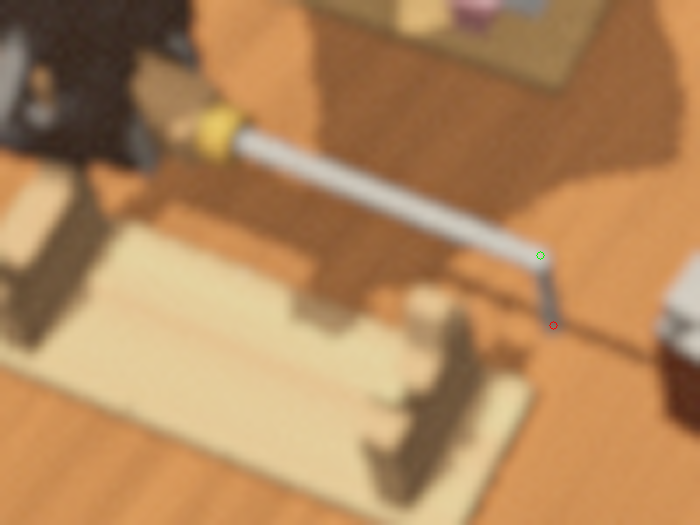

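Emit:
jog_arm(
  targets=[
    {"offset":[-0.0013,0.015,0],"yaw":0.0016},
    {"offset":[-0.0013,0.04,0],"yaw":0.0016},
    {"offset":[-0.0013,0.065,0],"yaw":0.0016},
    {"offset":[-0.0013,0.08,0],"yaw":0.0016},
    {"offset":[-0.0013,0.087,0],"yaw":0.0016},
    {"offset":[-0.0013,0.087,0],"yaw":0.0016},
    {"offset":[-0.0013,0.087,0],"yaw":0.0016},
    {"offset":[-0.0013,0.087,0],"yaw":0.0016},
  ],
)

```text
time_s: 17.85
eef_pos: [452.5, -234.4, 109.6]
ee_rot: [-0.469, 0.47, 0.531, -0.527]
force: [0.8, 0.1, -0.5]
grip_width: 0.264
```

```bash
python3 look.py 15 "[520,-225,90]";  python3 -c "
from nav import *
go(451.2,-234.6,74,.1183,1)"
```

```text
t 17.85 pos [ 452.484  -234.3831  109.6244] F [ 0.8163  0.1059 -0.5474] grip 0.26443343134377334 bend [ 596.4639 -217.2299  112.358 ]
top bend px [400.6071 232.0171] tip px [398.2171 233.8085]
 crop 352 223
scene bend px [281.7868 298.5371] tip px [283.3473 307.3335]
 crop 204 253
t 17.95 pos [ 452.3682 -234.4094  109.4547] cur 0.11845262482975683 F [ 0.8719  0.2217 -1.0695] grip 0.26354008822310965 q [-0.7112  0.4356  1.7184  0.0071  0.9867 -2.4044]
offset [-0.0002  0.0354  0.0014] yaw 0.0001526248297567534 rows>= 0.8507061843663202 0.0012209986380540272
```

View pics/top15z.png

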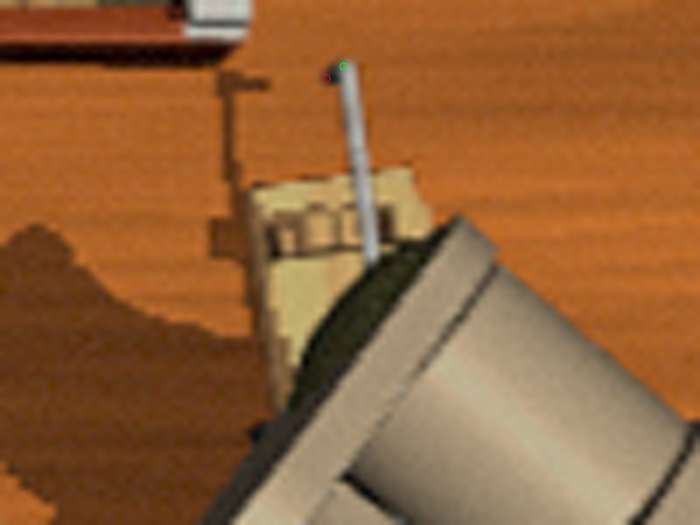

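View pics/scene15z.png

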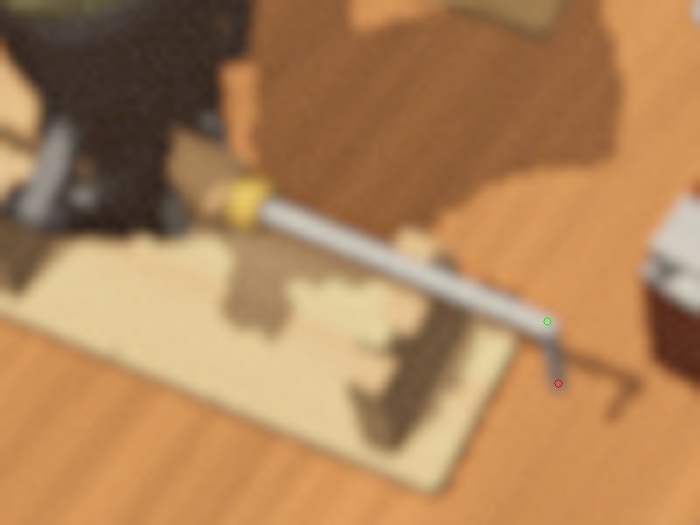

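Emit:
jog_arm(
  targets=[
    {"offset":[0,0.005,0.0014],"yaw":0},
    {"offset":[0,0.011,0.0014],"yaw":0},
    {"offset":[0,0.017,0.0014],"yaw":0},
    {"offset":[0,0.022,0.0014],"yaw":0},
    {"offset":[0,0.026,0.0014],"yaw":0},
    {"offset":[0,0.029,0.0014],"yaw":0},
    {"offset":[0,0.032,0.0014],"yaw":0},
    {"offset":[0,0.032,0.0014],"yaw":0},
  ],
)

```text
time_s: 18.62
eef_pos: [450.9, -234.3, 76.9]
ee_rot: [-0.47, 0.469, 0.531, -0.527]
force: [0.3, 0.7, -1.3]
grip_width: 0.266
```

```bash
python3 look.py 16 "[520,-225,90]";  python3 -c "
from nav import *
go(451.2,-234.6,74,.1183,1)"
```

```text
t 18.6167 pos [ 450.9454 -234.2844   76.8512] F [ 0.3016  0.6886 -1.2583] grip 0.2661577073315619 bend [ 594.9275 -217.1454   79.4794]
top bend px [398.9978 233.7568] tip px [396.708  235.4562]
 crop 352 223
scene bend px [282.3195 304.0749] tip px [283.8213 312.4496]
 crop 204 253
t 18.72 pos [ 451.152  -234.4835   77.4508] cur 0.11846318499126918 F [ 0.8074 -0.616  -0.7249] grip 0.2603242752805685 q [-0.713   0.4834  1.7462  0.0075  0.9112 -2.4068]
offset [-0.0001  0.0035 -0.    ] yaw 0.00016318499126910524 rows>= 0.08280923023467161 0.001305479930152842
```

View pics/scene16z.png

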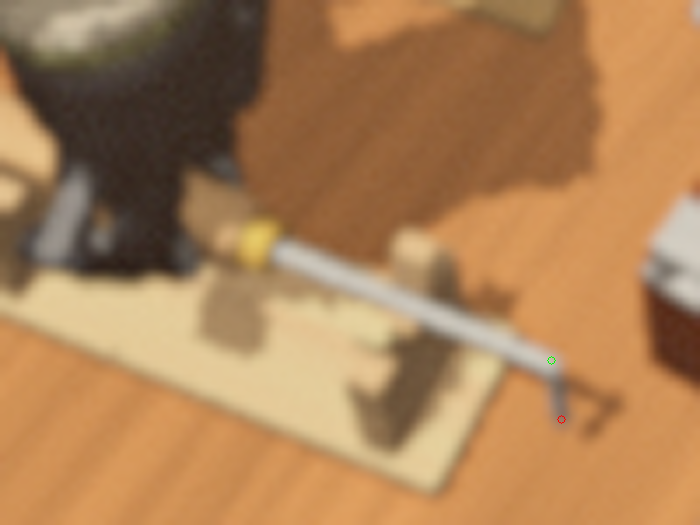

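Entering the forks cleanly. I lower the last 3 mm and then release gently.

Emit:
jog_arm(
  targets=[
    {"offset":[0,0.0015,0],"yaw":0},
    {"offset":[0,0.003,0],"yaw":0},
    {"offset":[0,0.003,0],"yaw":0},
    {"offset":[0,0.003,0],"yaw":0},
  ],
)

```text
time_s: 19.05
eef_pos: [451.3, -234.5, 74.6]
ee_rot: [-0.469, 0.47, 0.531, -0.527]
force: [1.1, 0.6, -0.1]
grip_width: 0.262
```

Emit:
jog_arm(
  targets=[
    {"offset":[0,0,0],"yaw":0},
    {"offset":[0,0,0],"yaw":0},
    {"offset":[0,0,0],"yaw":0},
    {"offset":[0,0,0],"yaw":0},
  ],
  fingers=0.032,
  grip_force=20,
)

```text
time_s: 19.38
eef_pos: [451.3, -234.5, 74.6]
ee_rot: [-0.469, 0.47, 0.531, -0.527]
force: [0.5, 0.2, -0.1]
grip_width: 0.375
```

Emit:
jog_arm(
  targets=[
    {"offset":[0,0,0],"yaw":0},
    {"offset":[0,0,0],"yaw":0},
    {"offset":[0,0,0],"yaw":0},
    {"offset":[0,0,0],"yaw":0},
    {"offset":[0,0,0],"yaw":0},
    {"offset":[0,0,0],"yaw":0},
  ],
  fingers=0.075,
)

```text
time_s: 19.88
eef_pos: [451.3, -234.6, 74.7]
ee_rot: [-0.469, 0.47, 0.531, -0.527]
force: [0.1, -0.1, 0.4]
grip_width: 0.875
```

Emit:
jog_arm(
  targets=[
    {"offset":[0,-0.01,0],"yaw":0},
    {"offset":[0,-0.03,0],"yaw":0},
    {"offset":[0,-0.06,0],"yaw":0},
    {"offset":[0,-0.1,0],"yaw":0},
    {"offset":[0,-0.135,0],"yaw":0},
    {"offset":[0.03,-0.15,0.03],"yaw":0},
    {"offset":[0.06,-0.15,0.06],"yaw":0},
    {"offset":[0.09,-0.15,0.09],"yaw":0},
    {"offset":[0.12,-0.15,0.12],"yaw":0},
    {"offset":[0.13,-0.15,0.13],"yaw":0},
    {"offset":[0.13,-0.15,0.13],"yaw":0},
  ],
)

```text
time_s: 20.8
eef_pos: [303.9, -119.2, 225.0]
ee_rot: [-0.469, 0.47, 0.531, -0.527]
force: [0.3, -0.6, 1.0]
grip_width: 0.877
```

```bash
python3 look.py 17 "[480,-235,75]"; python3 ov.py "(452,-238,0.117)" "(728,-23.5,0.0)" -230 c 17 0.12e3
```

```text
t 20.8 pos [ 303.8747 -119.2044  224.9815] F [ 0.3048 -0.5661  1.0333] grip 0.8766550740705441 bend [ 447.8443 -101.9689  227.8155]
top bend px [361.7442 286.8848] tip px [360.5056 286.9083]
 crop 355 238
scene bend px [252.6764 210.2858] tip px [255.358  222.4422]
 crop 190 251
```

View pics/top17.png

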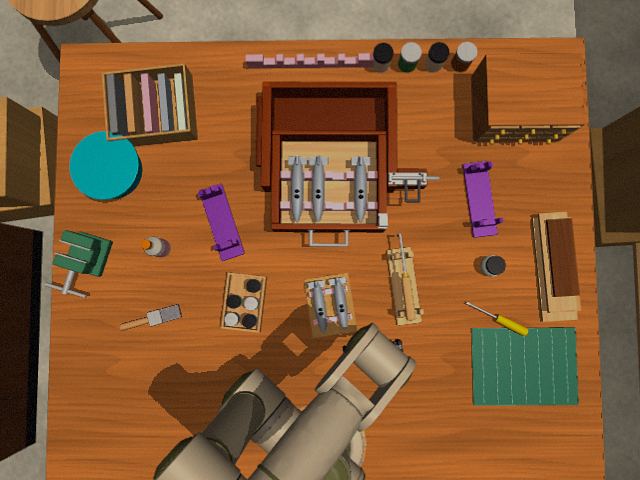

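View pics/c_top0.png

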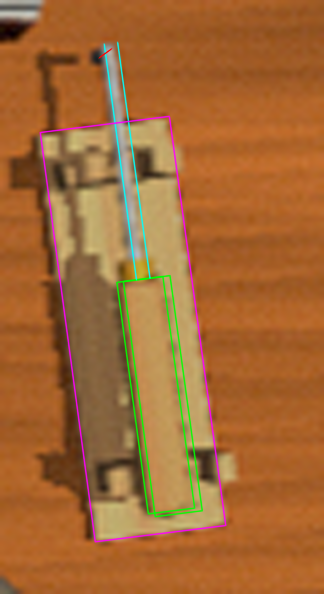

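View pics/scene17z.png

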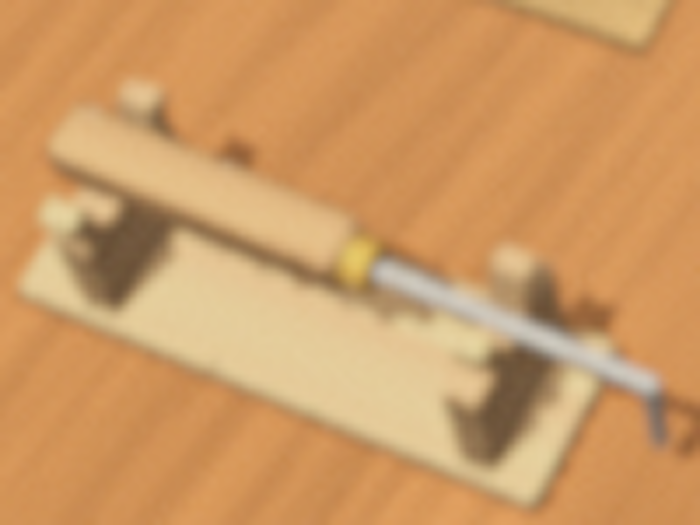

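View pics/c_top1.png

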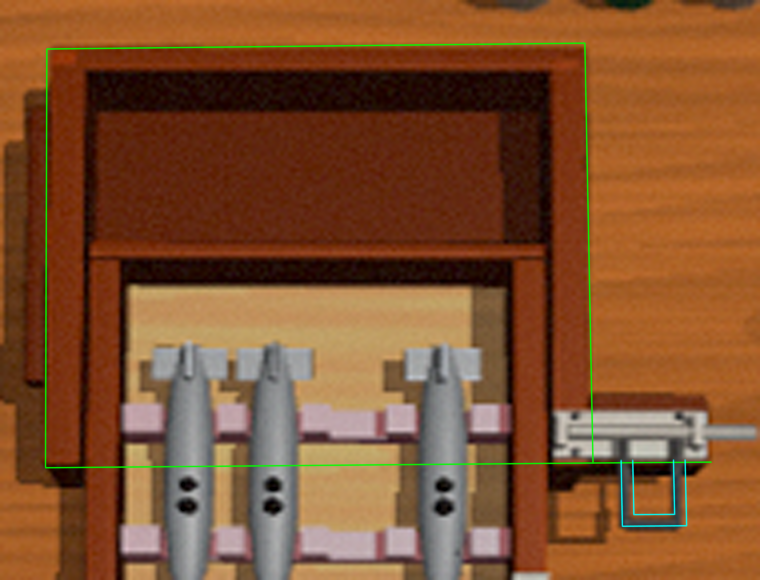

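View pics/scene17.png

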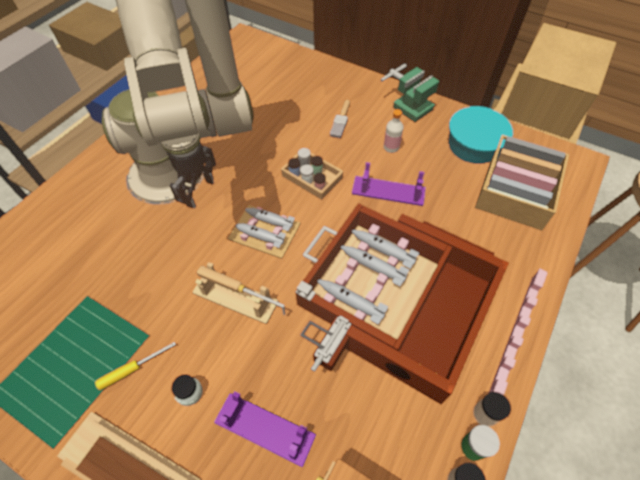

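Run:
```python
from h import *
a=cv2.imread("pics/top0.png");b=cv2.imread("pics/top17.png");s=cv2.imread("pics/top7.png")
f=8
def sh(a,b,box,ex,ey):
    x0,y0,x1,y1=box
    t=cv2.resize(a[y0:y1,x0:x1],None,fx=f,fy=f,interpolation=cv2.INTER_CUBIC)
    X0,Y0=x0+ex[0],y0+ey[0]
    r=cv2.resize(b[Y0:y1+ey[1],X0:x1+ex[1]],None,fx=f,fy=f,interpolation=cv2.INTER_CUBIC)
    m=cv2.matchTemplate(r,t,cv2.TM_CCOEFF_NORMED);_,v,_,l=cv2.minMaxLoc(m)
    return l[0]/f+ex[0],l[1]/f+ey[0],v
d=sh(a,b,(391,190,411,205),(0,20),(-3,3)); print("bow",d,"mm",d[0]*2.723)
print("bow 7->17",sh(s,b,(403,192,409,206),(-4,4),(-4,4)))
d=sh(a,b,(304,187,356,208),(-4,4),(30,60)); print("bar",d)
p=proj("top",[[686,-23,78]])[0]; print(unproj("top",p+[d[0],d[1]],78))
for nm,bx in (("hull",(288,112,308,182)),("hull",(310,112,330,182)),("hull",(348,112,371,182))):
    print(nm,sh(a,b,bx,(-4,4),(30,60))[:3])
for nm,bx in (("hook",(394,230,408,252)),("handle",(396,280,420,324)),("wet",(306,276,330,334)),("wet",(330,276,354,334)),("glue",(138,232,174,262)),("pot",(476,250,510,280))): print(nm,sh(a,b,bx,(-4,4),(-4,4)))
```

```text
bow (12.25, 0.125, 0.8894063830375671) mm 33.35675
bow 7->17 (0.0, 0.0, 0.9923949241638184)
bar (-0.125, 42.25, 0.8351192474365234)
[[566.96775043 -21.72828222  78.        ]]
hull (-0.375, 41.625, 0.9085148572921753)
hull (-0.25, 41.625, 0.9270994663238525)
hull (0.0, 41.625, 0.9255319237709045)
hook (-0.25, 0.0, 0.976387083530426)
handle (-0.5, 0.0, 0.9134449362754822)
wet (0.0, 0.0, 0.8112825751304626)
wet (0.0, 0.0, 0.8559136986732483)
glue (0.0, 0.0, 0.9953612685203552)
pot (0.0, 0.0, 0.9955434799194336)
```

Run:
```python
import cv2
a=cv2.imread("pics/top12.png");b=cv2.imread("pics/top17.png");f=8
for box in ((304,228,327,248),(374,205,392,235)):
    x0,y0,x1,y1=box
    t=cv2.resize(a[y0:y1,x0:x1],None,fx=f,fy=f,interpolation=2);r=cv2.resize(b[y0-4:y1+4,x0-4:x1+4],None,fx=f,fy=f,interpolation=2)
    _,v,_,l=cv2.minMaxLoc(cv2.matchTemplate(r,t,5));print(l[0]/f-4,l[1]/f-4,v)
from rig import ctrl
s=ctrl.sense();print(s["time_s"],s["force"],abs(s["dq"]).max())
print(ctrl.finish_job())
```

```text
0.0 0.0 0.9852055311203003
0.0 0.0 0.9964213371276855
20.9 [-0.1906909   0.45466931  0.68137896] 0.04591874559332062
the job is handed in; nothing more can be done
None
```

The job is done and handed in at about 21 s: bolt drawn, tray out, rod back in its rest. I took the rod from the plywood rest, drew the bolt to its stop with the hook and pulled the tray out to its stop. Then I laid the rod back in the rest prong down and moved the arm clear.

Last checks, comparing the pictures before and after:
- **Bolt:** it moved about 33 mm from where it started and the force rose at the end (9 N). It has not moved since.
- **Tray:** it is out about 119 mm by the picture, and the force rose to 23 N at the stop. It did not slide back afterwards.
- **Fuselages in the tray:** all three moved with the tray and still lie in their notches.
- **Rod:** it lies in both forks within about 1 mm of where it was.
- **Drying fuselages, bottle and jar:** no shift seen.

No check failed. The 33 and 119 mm readings fall a little short of the full 35 and 120 mm. That fits the bolt not starting quite at zero and the camera being good to about 2 mm. I took the stops as reached from the force readings.

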